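# Clamp the thermal cycler's heated lid and start the run

## Task

The tubes are already in the small thermal cycler: push its lid lever forward with the fingertips, past the first click where the cover only rests, fully home on the second stop so that the heated cover is clamped down, and then press the green start key. Only push and press: pick nothing up, do not press the red stop key, and leave the rack, pen, boxes and bottles around the machine where they are.

Things in the scene. Friction and masses are not known exactly. Their poses are not given: they have to be found in the camera images.
- cycler: Small thermal cycler (PCR machine), silver over dark grey, fixed on the bench: 350 mm deep (its x from -180 to +170), 220 mm wide. Origin: centre of its underside. +x points to its rear, -x to its front (key panel, robot side), z up. Top deck 125 mm high. Ahead of x = -85 the key panel slopes down to the front at 21 degrees: dark screen on the +y half, two round keys on the -y half.
- lever_pivot (a point): Point on the pivot axis of the lid lever, midway between its two pivots, at (20, 0, 135) mm in the cycler's frame; the axis runs along the cycler's y. Under the lever stands the heated cover, 165 x 150 mm, its top 166 mm above the bench; it sinks 4 mm as the lever is clamped.
- lever_grip (a point): Centre of the lever's blue cross grip: a round bar, 20 mm thick, 196 mm long along the cycler's y, joined to the pivots by a flat steel arm (18 x 7 mm) 94 mm to either side; open between the arms. Swings with the lever, 110 mm from the pivot axis: 235 mm above the bench at rest (leaning back), 245 upright, 225 on the second stop (leaning forward). At least 45 mm free between bar and cover.
- lid_lever (a joint): Lever angle q, rad: 0 = rest, leaning 0.436 back (to +x); grows as the grip swings to the front (-x). About 0.5 = first click (some play, 0.45 to 0.58), 1.05 = second stop (hard). The grip is 110*sin(0.436-q) mm behind the pivot, 110*cos(0.436-q) above. Sprung detents: leaving rest takes about 8 N at the grip, leaving the first click 10 N; beyond 0.9 it snaps home by itself, short of 0.8 it springs back to the click.
- start_key_top (a point): Centre of the top face of the round green start key, 22 mm across, at y = -25 mm in the cycler's frame on the sloping panel; its axis leans 21 degrees from vertical towards the cycler's front (the point's z points out of the key). It stands 9 mm proud of its 38 mm dark collar.
- start_key (a joint): Travel of the green start key, m: 0 = out, 0.005 = fully pressed; 5 N press it home, it counts as pressed from 0.003 and springs back out by itself.
- stop_key (a joint): Travel of the red stop key, m: 0 = out, 0.005 = fully pressed. To be left alone. It is like the start key and sits 50 mm beside it, at y = -75 mm in the cycler's frame.
- tube_rack: Orange PCR tube rack with clear tube strips, 122 x 80 x 32 mm, loose, at the cycler's +y side. Origin at the centre of its underside.
- marker: Blue and white marker pen lying on the bench at the cycler's -y side, 138 mm long along its x, 14 mm thick, loose. Origin at the centre of its underside.
- tip_box: Pipette tip box, navy with a clear lid, 122 x 84 x 80 mm, loose. Origin at the centre of its underside.
- cool_block: Light blue tube cooling block, 132 x 92 x 42 mm, loose. Origin at the centre of its underside.
- freezer_box: White card freezer box with lid, 133 x 133 x 53 mm, loose. Origin at the centre of its underside.
- reagent_bottle: Amber reagent bottle with a blue cap, 64 mm in diameter, 125 mm high, loose. Origin at the centre of its underside.
- ethanol_bottle: White bottle with a yellow label and red cap, 70 mm in diameter, 190 mm high, loose. Origin at the centre of its underside.

How it is judged:
By the outcome, as a careful person would: the job done as asked, in the order asked, and still so for the second after the job is handed in, with the robot touching nothing.
It also fails if it takes over 45 s, if anything falls off the work surface, if the arm or the gripper's body presses on something with over 40 N, if the wrist force passes 120 N, or if a joint passes its speed limit or range.

## Robot

A 6-joint arm with a two-finger parallel gripper is mounted at the origin on the work surface. World frame = base frame: x ahead of the robot, y to its left, z up, the work surface at z = 0. Lengths are in m, angles in rad, forces in N, time in s.
With the tool pointing down it reaches from about 0.325 to 0.775 m from the base axis. Payload 9.3 kg.
Tool frame: the origin (TCP) lies on the mounting face of the last link; the fingertips stand 173 mm ahead of it and the grasp point (between the pads) lies 155 mm ahead of it; z points along the fingers, y is the direction in which the jaws open and shut (so a half turn about z gives the same grasp; the last joint's range is limited). The gripper opens to 85 mm and grips with 20 to 120 N. Pads are 22 mm wide; open, the fingers measure 114 mm over their backs; the gripper's body (76 mm by 85 mm) begins 54 mm behind the grasp point. The pads swing forward as they close: fully open they stand 13 mm farther back than shut.
Start: joints at [1.163, 0.259, 0.021, 1.334, 0, 1.418], TCP at [0.139, 0.532, 0.405] pointing down, gripper open.
Joint ranges: [-3.04, 3.04], [-0.91, 1.82], [-1.04, 1.36], [-1.92, 1.95], [-1.52, 1.45], [-3.14, 3.14]. Speed limits (rad/s): [2.22, 2.22, 2.79, 3.14, 3.14, 3.14].

## Interface

Orientations are given as [roll, pitch, yaw] about the fixed x, y, z axes, in that order (R = Rz(yaw) Ry(pitch) Rx(roll)).
In Python, from workcell import ctrl, vision gives the robot as it stands.
- The arm moves only by the tool arm_command, never from a script. Its argument "targets" is a list of rows, each a list of 4 numbers: the shift along the tool's x, y, z in m, then the turn about the tool's z in rad. A call has 1 to 10 rows; each row shifts and turns the commanded pose from where the row before left it, along the tool's axes as they then stand; what a row does not reach is not made up. A row lasts 1/12 s, in which the tool goes at most 41.7 mm and 7.16 degrees, less where a joint would pass 70% of its speed; a pose out of reach is approached as far as the arm can. A call with a gripper value outside its range is refused whole. "grip" is the finger opening in m, from 0 to 0.0854, set as the call begins (left out, the last holds). The fingers move at their own pace and stop on an object; the grip force is fixed at half the most. Time passes only in rows, so rows that do not move let the fingers close. It gives the time, the measured TCP pose, the force and the opening at its end, in the units of the state.
- ctrl.read_state(): the state, without advancing time (a new reading comes with each control period).
- vision.capture(name): name is "side" or "top"; returns a dict with "frame" (420x560x3 uint8, red, green, blue), "z_map" (420x560 float32, m along the optical axis (not along the pixel's ray), 0 where there is no reading), "intrinsics" (3x3 intrinsics, pixels), "extrinsics" (4x4, takes a point from camera to world coordinates). Camera axes: x right, y down, z forward; pixel columns grow to the right and rows downward; lengths in m; the calibration is good to about 2 mm. A picture is of the moment at which its call begins.
- ctrl.close_job(): hands the job in, once; it reports no verdict.
The state is a dict: "clock": time; "joint_positions": joint angles; "qd": joint speeds; "joint_torque": joint torques, N m; "tool_pos": TCP position; "orientation": TCP orientation; "force": force on the tool from outside, world axes, zero at the start; "torque": the same for the moment, N m; "grip_width": finger opening in m.
Only numpy, scipy, OpenCV 4.12 (cv2) and the standard library are available. Lean on these libraries where they do the work, as an engineer would, in place of code of your own. Each camera call takes 0.05 s, during which the arm holds its last target. There are 200 camera calls.

## Working session

There is one attempt and no reset: what is moved stays moved. The work goes in short steps, Python scripts to look and compute and a tool call to move; the robot and the scene stay as the last step left them, time stands still between calls to the robot, and variables do not carry over. Pictures are saved under pics/ and viewed, about 8 in all and at most 12, crops included, and the job is handed in when it is done.

Besides the shell and the picture viewer there is one more tool, called by a JSON object that holds its "name" and its "arguments", one argument or row to a line. arm_command: Moves the arm, as the interface text tells. Its arguments: {"type":"object","properties":{"targets":{"type":"array","items":{"type":"array","items":{"type":"number"}}},"grip":{"type":"number"}},"required":["targets"]}

```bash
mkdir -p pics; cat > h.py <<'E'
import numpy as np,cv2
from workcell import ctrl,vision
def cap(n,f):
    d=vision.capture(n); np.savez('pics/'+f+'.npz',**d)
    cv2.imwrite('pics/'+f+'.png',d['frame'][:,:,::-1]); return d
def P(d,u,v,r=1):
    z=d['z_map'][v-r:v+r+1,u-r:u+r+1]; z=np.median(z[z>0])
    p=np.linalg.inv(d['intrinsics'])@[u,v,1]*z
    return (d['extrinsics']@np.r_[p,1])[:3]
E
python3 - <<'E'
from h import *
cap('side','s0');cap('top','t0');print(ctrl.read_state())
E
```

```text
{'clock': 0.1, 'joint_positions': array([1.16338791e+00, 2.59155461e-01, 2.08443775e-02, 1.33373531e+00,
       1.85217885e-05, 1.41817318e+00]), 'qd': array([-0.00101291, -0.0008493 ,  0.00133958, -0.00037163,  0.00045559,
       -0.00099029]), 'joint_torque': array([ 6.52692077e-03, -5.56693947e+01,  3.45069802e+01,  1.16989025e-02,
       -7.64307060e-05, -1.17108780e-05]), 'tool_pos': array([0.13861707, 0.53219841, 0.40411852]), 'orientation': array([-3.14035993e+00, -2.08356158e-04,  2.88680725e+00]), 'force': array([-0.04593588,  0.2379716 ,  0.84849676]), 'torque': array([-0.00126411, -0.02205403,  0.03357744]), 'grip_width': 0.08570183121566609}
```

View pics/s0.png

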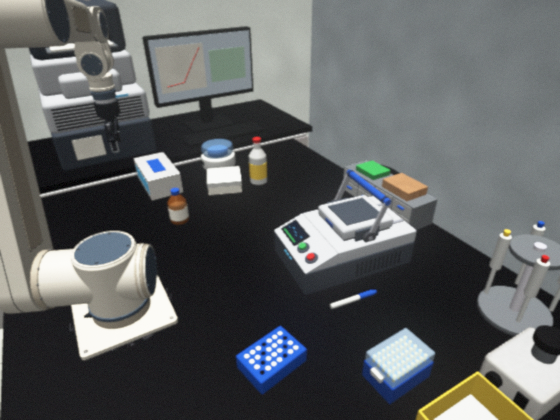

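View pics/t0.png

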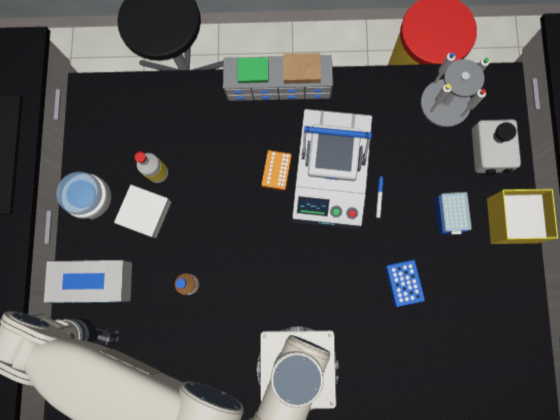

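The side view shows the green key at about (302,246), the red at (311,257), and the blue bar from (348,172) to (390,203). In the top view the green key is at (336,212), the red at (352,213), and the bar runs from (305,130) to (370,135). Next I'll segment the colours for positions.

```bash
python3 - <<'E'
from h import *
from types import SimpleNamespace
def pts(f,box,m):
    d=dict(np.load('pics/'+f+'.npz')); im=d['frame'].astype(int);x0,y0,x1,y1=box
    M=np.zeros(im.shape[:2],bool);M[y0:y1,x0:x1]=m(im)[y0:y1,x0:x1]
    M&=d['z_map']>0
    v,u=np.nonzero(M);z=d['z_map'][v,u]
    c=np.linalg.inv(d['intrinsics'])@np.array([u,v,np.ones_like(u)])*z
    return (d['extrinsics']@np.vstack([c,np.ones(len(u))]))[:3].T,u,v
blue=lambda i:(i[...,2]>i[...,0]+50)&(i[...,2]>i[...,1]+30)
gr=lambda i:(i[...,1]>i[...,0]+35)&(i[...,1]>i[...,2]+15)
rd=lambda i:(i[...,0]>i[...,1]+50)&(i[...,0]>i[...,2]+50)
for n,f,b,m in [('bar','t0',(300,120,376,142),blue),('bar','s0',(340,165,395,210),blue),('g','t0',(330,205,344,220),gr),('r','t0',(345,205,360,220),rd),('g','s0',(295,240,310,252),gr),('r','s0',(303,250,320,264),rd)]:
    p,u,v=pts(f,b,m); c=np.median(p,0);print(n,f,len(u),u.mean(),v.mean(),c.round(4),p.min(0).round(3),p.max(0).round(3))
    if n=='bar':
        w,_,vt=np.linalg.svd(p[:,:2]-p[:,:2].mean(0),full_matrices=False);print('dir',vt[0],p.mean(0))
for f in('t0','s0'):
    d=dict(np.load('pics/'+f+'.npz'));print(d['extrinsics'].round(3),d['intrinsics'][0])
# cycler outline: points between z .115-.13 (deck)
d=dict(np.load('pics/t0.npz'));v,u=np.mgrid[0:420,0:560];z=d['z_map']
c=np.linalg.inv(d['intrinsics'])@np.array([u.ravel(),v.ravel(),np.ones(u.size)])*z.ravel()
p=(d['extrinsics']@np.vstack([c,np.ones(u.size)]))[:3].T
uu,vv=u.ravel(),v.ravel()
k=(uu>285)&(uu<385)&(vv>105)&(vv<235)&(p[:,2]>.05)&(p[:,2]<.132)
r=cv2.minAreaRect(p[k][:,:2].astype(np.float32)*1000);print('deck',r,k.sum())
k2=k&(p[:,2]>.12);print(cv2.minAreaRect(p[k2][:,:2].astype(np.float32)*1000))
E
```

```text
bar t0 420 337.55238095238093 132.0404761904762 [ 0.6889 -0.1284  0.245 ] [ 0.669 -0.263  0.001] [ 0.758 -0.033  0.256]
dir [-0.10558154 -0.99441065] [ 0.68965977 -0.12972736  0.24348104]
bar s0 364 367.68131868131866 186.51098901098902 [ 0.6878 -0.1371  0.2428] [ 0.671 -0.23   0.028] [0.906 0.21  0.25 ]
dir [-0.45655968 -0.88969279] [ 0.70019689 -0.12221524  0.23075321]
g t0 45 335.93333333333334 211.55555555555554 [ 0.478  -0.1278  0.1141] [ 0.469 -0.138  0.102] [ 0.492 -0.118  0.122]
r t0 42 352.0 213.07142857142858 [ 0.473  -0.1766  0.1145] [ 0.464 -0.186  0.105] [ 0.484 -0.168  0.121]
g s0 54 301.85185185185185 245.2962962962963 [ 0.4797 -0.1303  0.1124] [ 0.472 -0.14   0.099] [ 0.492 -0.09   0.117]
r s0 51 310.1372549019608 255.9607843137255 [ 0.4732 -0.1804  0.1121] [ 0.464 -0.189  0.101] [ 0.483 -0.155  0.119]
[[-0.013 -0.985  0.173  0.217]
 [-1.     0.017  0.021 -0.02 ]
 [-0.024 -0.173 -0.985  1.587]
 [ 0.     0.     0.     1.   ]] [484.50853747   0.         290.52248322]
[[ 0.871 -0.275  0.407 -0.002]
 [-0.491 -0.452  0.745 -0.862]
 [-0.021 -0.849 -0.528  0.773]
 [ 0.     0.     0.     1.   ]] [397.04188461   0.         275.13962103]
deck ((623.3209838867188, -118.97679138183594), (220.48037719726562, 351.7508544921875), 83.29690551757812) 4637
((639.6820678710938, -122.25493621826172), (215.894287109375, 319.2072448730469), 82.90499877929688)
```

```bash
python3 - <<'E'
from h import *
d=dict(np.load('pics/t0.npz'))
for u,v in [(278,60),(278,90),(320,95),(330,115),(337,118),(337,124),(322,122),(352,122),(337,131),(337,150),(152,160),(145,158)]: print(u,v,P(d,u,v,0).round(3))
im=d['frame'][85:235,270:400,::-1]
cv2.imwrite('pics/c0.png',cv2.resize(im,None,fx=4,fy=4,interpolation=cv2.INTER_CUBIC))
E
```

```text
278 60 [0.988 0.047 0.109]
278 90 [0.899 0.049 0.075]
320 95 [ 0.895 -0.091  0.037]
330 115 [ 0.788 -0.117  0.126]
337 118 [ 0.777 -0.139  0.127]
337 124 [ 0.756 -0.138  0.129]
322 122 [ 0.764 -0.091  0.13 ]
352 122 [ 0.763 -0.186  0.126]
337 131 [ 0.691 -0.128  0.25 ]
337 150 [ 0.66  -0.133  0.166]
152 160 [0.648 0.442 0.139]
145 158 [0.64  0.447 0.188]
```

View pics/c0.png

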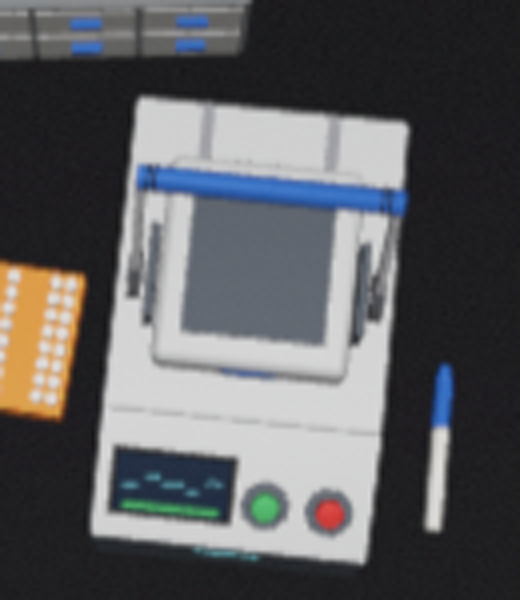

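{"name": "arm_command", "arguments": {
  "targets": [
    [0,0,-0.03,-0.071],
    [0,0,-0.03,-0.071]
  ],
  "grip": 0
}}

```text
clock: 0.27
tool_pos: [0.1386, 0.532, 0.4637]
orientation: [-3.137, -0.001, 3.032]
force: [0.2, 1.1, 0.8]
grip_width: 0.0637
```

The crop shows the bar at (135–405, 190) with nothing behind it, the green key at (264,507) and the red at (330,513). I'll move over to behind the bar.

{"name": "arm_command", "arguments": {
  "targets": [
    [-0.026,-0.024,0,0],
    [-0.026,-0.024,0,0],
    [-0.026,-0.024,0,0],
    [-0.026,-0.024,0,0],
    [-0.026,-0.024,0,0],
    [-0.026,-0.024,0,0],
    [-0.026,-0.024,0,0],
    [-0.026,-0.024,0,0],
    [-0.026,-0.024,0,0],
    [-0.026,-0.024,0,0]
  ]
}}

```text
clock: 1.1
tool_pos: [0.3706, 0.2629, 0.4646]
orientation: [-3.142, -0.0, 3.029]
force: [0.7, -0.2, -0.0]
grip_width: 0.0002
```

{"name": "arm_command", "arguments": {
  "targets": [
    [-0.026,-0.024,0,0],
    [-0.026,-0.024,0,0],
    [-0.026,-0.024,0,0],
    [-0.026,-0.024,0,0],
    [-0.026,-0.024,0,0],
    [-0.026,-0.024,0,0],
    [-0.026,-0.024,0,0],
    [-0.026,-0.024,0,0],
    [-0.026,-0.024,0,0],
    [-0.026,-0.024,0,0]
  ]
}}

```text
clock: 1.93
tool_pos: [0.6022, -0.0049, 0.4643]
orientation: [3.142, -0.001, 3.029]
force: [0.6, 0.3, -0.2]
grip_width: 0.0
```

{"name": "arm_command", "arguments": {
  "targets": [
    [-0.027,-0.022,0,0],
    [-0.027,-0.022,0,0],
    [-0.027,-0.022,0,0],
    [-0.027,-0.022,0,0],
    [-0.027,-0.022,0,0],
    [0,0,0,0],
    [0,0,0,0]
  ]
}}

```text
clock: 2.52
tool_pos: [0.7247, -0.1298, 0.4614]
orientation: [3.141, -0.004, 3.027]
force: [-0.2, 0.1, 0.7]
grip_width: 0.0003
```

```bash
python3 - <<'E'
from h import *
d=cap('side','s1');print(ctrl.read_state()['tool_pos'])
cv2.imwrite('pics/c1.png',cv2.resize(d['frame'][100:300,250:450,::-1],None,fx=3,fy=3,interpolation=cv2.INTER_CUBIC))
E
```

```text
[ 0.72373764 -0.12852605  0.4627889 ]
```

View pics/c1.png

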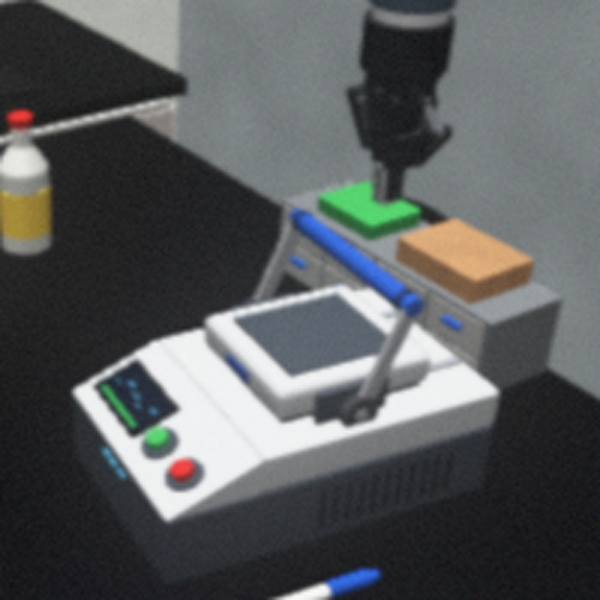

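The crop shows the closed fingertips at (390,195), above and behind the bar, and the lever at rest. I'll lower the fingertips behind the bar.

{"name": "arm_command", "arguments": {
  "targets": [
    [-0.003,0,0.01,0],
    [0,0,0.02,0],
    [0,0,0.02,0],
    [0,0,0.02,0],
    [0,0,0.01,0],
    [0,0,0,0]
  ]
}}

```text
clock: 3.07
tool_pos: [0.725, -0.1266, 0.3825]
orientation: [3.141, -0.003, 3.03]
force: [-0.7, 0.7, 0.8]
grip_width: -0.0001
```

{"name": "arm_command", "arguments": {
  "targets": [
    [0.005,0,0,0],
    [0.005,0,0,0],
    [0.005,0,0,0],
    [0.005,0,0,0],
    [0,0,0,0]
  ]
}}

```text
clock: 3.48
tool_pos: [0.7055, -0.1256, 0.387]
orientation: [-3.141, 0.004, 3.029]
force: [4.5, 0.6, 3.0]
grip_width: -0.0002
```

{"name": "arm_command", "arguments": {
  "targets": [
    [0.008,0,0,0],
    [0.008,0,0,0],
    [0.008,0,0,0],
    [0.008,0,0,0],
    [0.008,0,0,0],
    [0.008,0,0,0],
    [0,0,0,0]
  ]
}}

```text
clock: 4.07
tool_pos: [0.6571, -0.1202, 0.3855]
orientation: [-3.141, -0.0, 3.029]
force: [-0.5, -0.5, -0.2]
grip_width: -0.0002
```

{"name": "arm_command", "arguments": {
  "targets": [
    [0.007,0,0,0],
    [0.007,0,0,0],
    [0.007,0,0,0],
    [0.007,0,0,0],
    [0.007,0,0,0],
    [0,0,0,0]
  ]
}}

```text
clock: 4.57
tool_pos: [0.6227, -0.1163, 0.3847]
orientation: [-3.142, -0.001, 3.029]
force: [-0.1, -0.6, 0.0]
grip_width: -0.0001
```

{"name": "arm_command", "arguments": {
  "targets": [
    [0.006,0,0,0],
    [0.006,0,0,0],
    [0.006,0,0,0],
    [0,0,0,0]
  ]
}}

```text
clock: 4.9
tool_pos: [0.6068, -0.1147, 0.3853]
orientation: [-3.141, 0.007, 3.029]
force: [13.4, -1.4, -2.6]
grip_width: 0.0
```

```bash
python3 - <<'E'
from h import *
d=cap('side','s2');s=ctrl.read_state();print(s['tool_pos'],s['force'])
cv2.imwrite('pics/c2.png',cv2.resize(d['frame'][100:300,250:450,::-1],None,fx=3,fy=3,interpolation=cv2.INTER_CUBIC))
E
```

```text
[ 0.60696696 -0.11467227  0.38529653] [13.96676759 -2.13587336 -4.9840722 ]
```

View pics/c2.png

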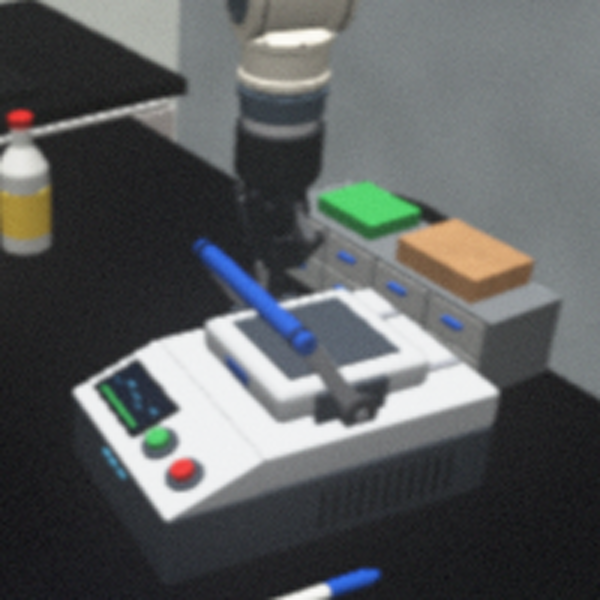

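The crop shows the bar leaning forward from (200,245) to (303,338) with the fingertips behind it. The force is rising at the position expected for the second stop. I'll push slightly more to confirm.

{"name": "arm_command", "arguments": {
  "targets": [
    [0.003,0,0,0],
    [0,0,0,0],
    [0,0,0,0]
  ]
}}

```text
clock: 5.2
tool_pos: [0.6059, -0.1147, 0.3854]
orientation: [3.142, 0.011, 3.029]
force: [26.8, -1.3, -8.6]
grip_width: 0.0002
```

{"name": "arm_command", "arguments": {
  "targets": [
    [-0.005,0,0,0],
    [-0.008,0,0,0],
    [-0.008,0,0,0],
    [-0.008,0,0,0],
    [0,0,0,0]
  ]
}}

```text
clock: 5.62
tool_pos: [0.6328, -0.1176, 0.3842]
orientation: [3.142, -0.0, 3.029]
force: [-0.0, 0.5, -0.1]
grip_width: -0.0001
```

{"name": "arm_command", "arguments": {
  "targets": [
    [0,0,-0.03,0],
    [0,0,-0.03,0],
    [0,0,-0.03,0],
    [0,0,0,0]
  ]
}}

```text
clock: 5.95
tool_pos: [0.6312, -0.1172, 0.4807]
orientation: [-3.14, 0.008, 3.029]
force: [1.0, -0.0, 1.2]
grip_width: -0.0003
```

```bash
python3 - <<'E'
from h import *
d=cap('side','s3');t=cap('top','t3');s=ctrl.read_state();print(s['tool_pos'],s['force'])
a=d['frame'][100:300,250:450,::-1];b=t['frame'][85:285,250:450,::-1]
cv2.imwrite('pics/c3.png',cv2.resize(np.hstack([a,b]),None,fx=2,fy=2,interpolation=cv2.INTER_CUBIC))
im=d['frame'].astype(int);m=(im[...,2]>im[...,0]+50)&(im[...,2]>im[...,1]+30);m[:175]=0;m[220:]=0;m[:,:310]=0;m[:,360:]=0
v,u=np.nonzero(m);q=np.array([P(d,x,y,0) for x,y in zip(u,v) if d['z_map'][y,x]>0]);q=q[q[:,2]>.2];print(len(q),np.median(q,0))
E
```

```text
[ 0.63156583 -0.11734166  0.47581442] [ 0.42389522 -0.08475897 -1.33855329]
360 [ 0.58240179 -0.13203379  0.23159514]
```

View pics/c3.png

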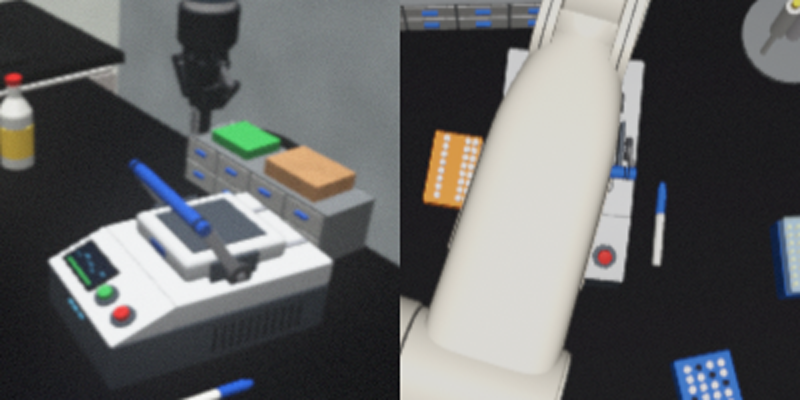

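The left half shows the lever still forward at (135–205, 165–225) with the tool clear, and the green key at (107,292). The right half shows the red key at (605,257), and the rack and pen where they were. Now to the green key.

{"name": "arm_command", "arguments": {
  "targets": [
    [0.025,-0.005,0,0],
    [0.026,-0.005,0,0],
    [0.026,-0.005,0,0],
    [0.026,-0.005,0,0],
    [0.026,-0.005,0,0],
    [0.025,-0.004,0,0],
    [0,0,0,0],
    [0,0,0,0]
  ]
}}

```text
clock: 6.72
tool_pos: [0.4743, -0.1288, 0.4744]
orientation: [3.141, -0.0, 3.028]
force: [0.6, -0.4, 0.6]
grip_width: -0.0002
```

{"name": "arm_command", "arguments": {
  "targets": [
    [0,0,0.02,0],
    [0,0,0.03,0],
    [0,0,0.03,0],
    [0,0,0.03,0],
    [0,0,0.02,0],
    [0,0,0.02,0],
    [0,0,0,0],
    [0,0,0,0]
  ]
}}

```text
clock: 7.38
tool_pos: [0.4758, -0.1288, 0.3236]
orientation: [3.141, -0.003, 3.029]
force: [0.1, -0.0, 0.4]
grip_width: -0.0001
```

```bash
python3 - <<'E'
from h import *
d=cap('side','s4');s=ctrl.read_state();print(s['tool_pos'],s['force'])
cv2.imwrite('pics/c4.png',cv2.resize(d['frame'][160:280,250:400,::-1],None,fx=5,fy=5,interpolation=cv2.INTER_CUBIC))
E
```

```text
[ 0.47602942 -0.1289103   0.32479572] [ 0.07417971 -0.23187237 -0.19063258]
```

View pics/c4.png

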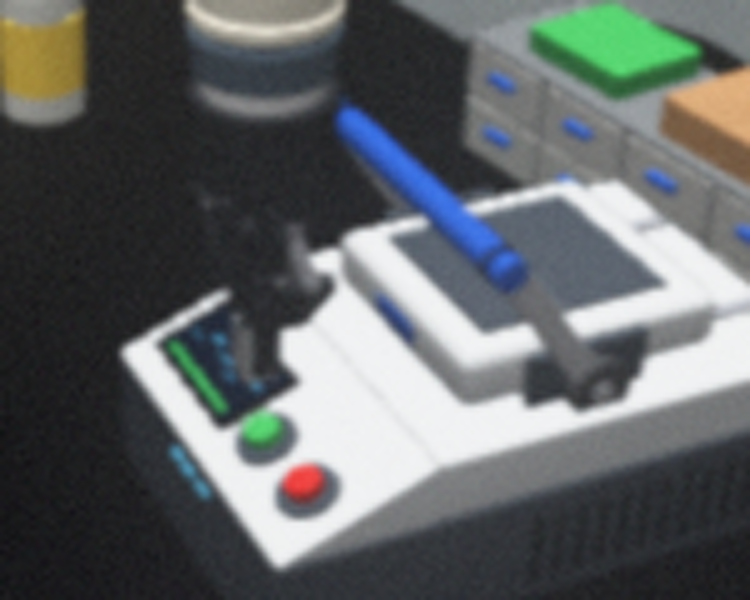

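The crop shows the tips at (255,380), directly above the green key at (262,428); red is clear at (305,482). I'll descend gently.

{"name": "arm_command", "arguments": {
  "targets": [
    [0,0,0.012,0],
    [0,0,0.01,0],
    [0,0,0.008,0],
    [0,0,0.003,0],
    [0,0,0,0],
    [0,0,0,0]
  ]
}}

```text
clock: 7.93
tool_pos: [0.4756, -0.129, 0.2923]
orientation: [-3.141, 0.001, 3.029]
force: [-0.1, 0.1, 0.2]
grip_width: -0.0002
```

{"name": "arm_command", "arguments": {
  "targets": [
    [0,0,0.002,0],
    [0,0,0.001,0],
    [0,0,0,0],
    [0,0,0,0]
  ]
}}

```text
clock: 8.27
tool_pos: [0.4755, -0.1289, 0.289]
orientation: [-3.141, 0.001, 3.029]
force: [0.3, 0.0, 1.4]
grip_width: 0.0001
```

{"name": "arm_command", "arguments": {
  "targets": [
    [0,0,0.002,0],
    [0,0,0,0],
    [0,0,0,0]
  ]
}}

```text
clock: 8.52
tool_pos: [0.4755, -0.1289, 0.2869]
orientation: [-3.141, 0.001, 3.029]
force: [0.7, -0.3, 3.6]
grip_width: 0.0
```

{"name": "arm_command", "arguments": {
  "targets": [
    [0,0,0.002,0],
    [0,0,0,0],
    [0,0,0,0]
  ]
}}

```text
clock: 8.77
tool_pos: [0.4755, -0.1289, 0.2848]
orientation: [-3.141, 0.001, 3.029]
force: [1.1, 0.0, 5.6]
grip_width: 0.0
```

{"name": "arm_command", "arguments": {
  "targets": [
    [0,0,0.001,0],
    [0,0,0,0],
    [0,0,0,0]
  ]
}}

```text
clock: 9.02
tool_pos: [0.4755, -0.1289, 0.2839]
orientation: [-3.141, 0.001, 3.029]
force: [2.2, -1.8, 5.4]
grip_width: 0.0002
```

{"name": "arm_command", "arguments": {
  "targets": [
    [0,0,0.001,0],
    [0,0,0,0],
    [0,0,0,0]
  ]
}}

```text
clock: 9.27
tool_pos: [0.4755, -0.1289, 0.2835]
orientation: [-3.141, 0.001, 3.029]
force: [-1.0, 0.5, 10.9]
grip_width: 0.0
```

The force jumps to 10.9 N, so the key is at its hard stop. I'll release, retract and check.

{"name": "arm_command", "arguments": {
  "targets": [
    [0,0,-0.005,0],
    [0,0,-0.015,0],
    [0,0,-0.03,0],
    [0,0,-0.03,0],
    [0,0,-0.03,0],
    [0,0,-0.03,0],
    [0,0,0,0],
    [0,0,0,0]
  ]
}}

```text
clock: 9.93
tool_pos: [0.4753, -0.1288, 0.4235]
orientation: [-3.141, 0.002, 3.029]
force: [-0.3, 0.4, -0.9]
grip_width: -0.0002
```

```bash
python3 - <<'E'
from h import *
d=cap('side','s5');s=ctrl.read_state();print(s['tool_pos'],s['force'])
cv2.imwrite('pics/c5.png',cv2.resize(d['frame'][160:320,250:450,::-1],None,fx=4,fy=3.7,interpolation=cv2.INTER_CUBIC))
E
```

```text
[ 0.4751344  -0.12874858  0.42221556] [-0.2764524   1.0216342   0.30837471]
```

View pics/c5.png

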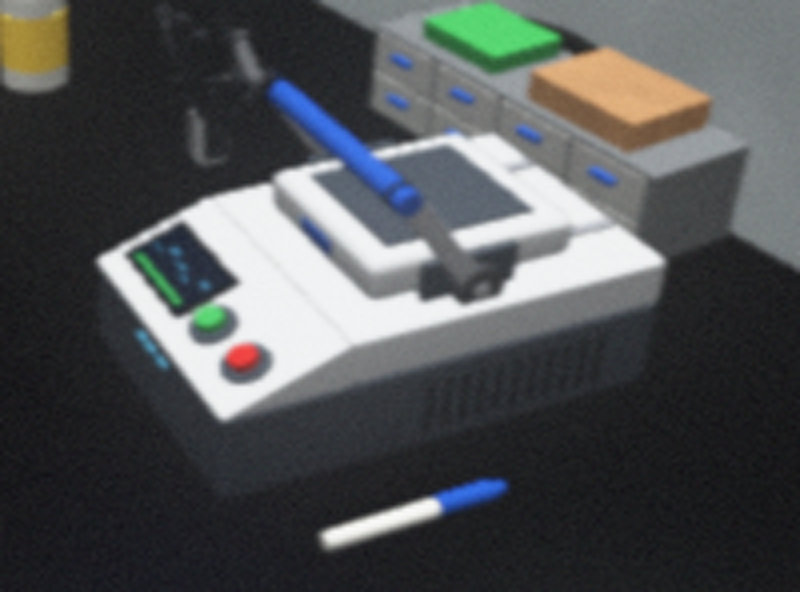

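The final crop shows the lever still fully forward (275–410, 90–195), both keys out (green at 210,318, red at 243,357), the pen in place and the tool clear.

```bash
python3 -c "
from workcell import ctrl
print(ctrl.close_job())"
```

```text
the job is handed in; nothing more can be done
None
```

The lid lever is clamped on its second stop, the green start key was then pressed, and the job is handed in at about 10 s of the 45 s allowed.

- **Lever:** I pushed it forward with the closed fingertips, past the first click, until it stopped hard. The force reached 27 N while the tool moved less than 1 mm. After I backed off, the grip measured at x ≈ 0.582 m (about 0.585 m expected on the second stop), and it was still forward in the last picture.
- **Start key:** I pressed it until the force jumped from about 5 to 11 N, after roughly 6 mm of downward travel, which I took as fully pressed. I then released it, and the last picture shows it back out.
- **Surroundings:** The red stop key was not touched. The pen and rack looked unmoved where the pictures showed them. I did not recheck the boxes and bottles one by one, but the arm felt no unexpected contact.

No check failed or disagreed, and the tool was clear of everything at the end.

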